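# Load a brass plate blank in the sprung-arm marking holder

### The arm

A 7-joint arm with a two-finger parallel gripper is mounted at the origin on a cart in front of the work surface, level with it; the furniture and walls round the work are solid. World frame = base frame: x ahead of the robot, y to its left, z up, the work surface at z = 0. Lengths are in m, angles in rad, forces in N, time in s.
With the tool pointing down it reaches from about 0.4 to 0.85 m from the base axis. Payload 10.4 kg.
Tool frame: the origin (TCP) lies at the very end of the fingers, on their centre line; the grasp point (between the pads) lies 19 mm behind it (grip_point_offset is the distance from the TCP to the grasp point, in m); z points along the fingers, y is the line along which they close (so a half turn about z gives the same grasp; the last joint's range is limited). The gripper opens to 87 mm and grips with 3 to 60 N. Pads are 19 mm wide; open, the fingers measure 117 mm over their backs; the gripper's body (75 mm by 190 mm) begins 51 mm behind the grasp point.
Start: joints at [1.163, 0.332, -0.065, 1.46, 0.022, 1.35, -0.088], TCP at [0.235, -0.579, 0.223] pointing down, gripper open.
Joint ranges: [-2.6, 2.6], [-0.5, 2.12], [-1.47, 1.34], [0.16, 2.42], [-1.27, 4.41], [0.06, 2.06], [-2.6, 2.6]. Speed limits (rad/s): [2.22, 2.22, 2.79, 2.79, 3.14, 3.14, 3.14].

### API

Orientations are given as a unit quaternion [x, y, z, w].
In Python, from bench import * gives the robot as it stands.
- The arm moves only by the tool play_rows, never from a script. Its argument "increments" is text: rows parted by semicolons, each of 7 numbers parted by spaces: the turn, a rotation vector about the tool's x, y, z in rad, then the shift along the tool's x, y, z in m, then the opening, from 0 (shut) to 1 (fully open). A call has 1 to 8 rows; each row is the pose to reach, as a shift and turn from the pose commanded when the call began, along the tool's axes at that moment; what a row does not reach only later rows make up. A row lasts 1/10 s, in which the tool goes at most 50 mm and 8.59 degrees, less where a joint would pass 70% of its speed; a pose out of reach is approached as far as the arm can. A call with a gripper value outside its range is refused whole. The fingers move at their own pace and stop on an object; "grip_force" is the grip in N (left out, the last holds). Time passes only in rows, so rows that repeat a pose let the fingers close. It gives the time, the measured TCP pose, the force, the opening and the grip force at its end, in the units of the state.
- read_state(): the state, without advancing time (a new reading comes with each control period).
- camera(name): name is "side" or "top" or "wrist"; returns a dict with "color" (420x560x3 uint8, red, green, blue), "fx", "fy", "cx", "cy" (pixels), "k1" (the pictures are not rectified: a ray, as slopes to the right and down, at radius r is drawn at 1 + k1 r^2 times it, then the intrinsics apply), "camera_from_world" (4x4, takes a point from world to camera coordinates); the wrist camera has in their place "mount" (4x4, takes a point from camera to tool coordinates, whose origin is the TCP and whose axes are the flange's). Camera axes: x right, y down, z forward; pixel columns grow to the right and rows downward; lengths in m; the calibration is good to about 2 mm. A picture is of the moment at which its call begins: read the wrist's pose just before it. There is no depth.
- close_job(): hands the job in; it is judged then, once.
The state is a dict: "time": time; "joint_positions": joint angles; "joint_vel": joint speeds; "joint_torque": joint torques, N m; "ee_pos": TCP position; "eef_rot": TCP orientation; "ft_force": force on the tool from outside, world axes, zero at the start; "torque": the same for the moment, N m; "width": finger opening in m; "grip_force": force on a finger pad.
Only numpy, scipy, OpenCV 4.12 (cv2) and the standard library are available. Lean on these libraries where they do the work, as an engineer would, in place of code of your own. Each camera call takes 0.05 s, during which the arm holds its last target. There are 200 camera calls.

### The job

Load the brass blank into the blue marking holder: draw the curved sprung arm right back by its red post until it stays back on its own, lay the blank on the bed and slide it squarely home against the fixed edge and up to the end stop, then tip the arm over again so that it springs in and holds the blank there. Push gently - a hard shove shifts the end stop's setting, wherever along the edge it has been set - and leave the other things on the table as they are.

Things in the scene. Friction and masses are not known exactly. Their poses are not given: they have to be found in the camera images.
- blank: flat brass plate blank, 36 x 100 x 8 mm (own x, y, z), same either way round; origin at the centre of its underside; starts flat on the left bench, whose top is at z = 5 mm. About 0.24 kg. A crate of collars up to z = 135 mm stands between it and the holder
- holder: blue marking holder, fixed. Origin: underside centre; x towards the fixed edge, y left along it. Steel bed, top z=12, x -56..48, y -89..77. Fixed edge: bar, face x=50, z to 22, y -88..88. Blank home: flat, long side on face, centre x=32. End stop: dark block on the edge, x 19..50, z 12.5..23, over it to z 31 and a brass screw to 41; its face looks to -y, set anywhere y=20..58, unmeasured
- clamp_arm (a joint): angle of the flat curved steel arm about its hub: 0 = sprung right in (holder empty), about 0.13 = on a home blank, 1.3 = right back at its stop; grows clockwise from above. A spring strut beside the hub turns it in below 0.72 and back above 0.72 with about 0.6 N m (8 to 9 N at the post); damped, it swings over in about 1 s. Right back it leaves the bed clear at holder x > -50, y < 50 mm
- post (a point): grip point on the upright round red post on the arm, 10 mm thick, world z = 46 mm; the post stands from 23 mm to 55.5 mm, the arm under it reaches up to 20 mm. It runs on a circle of radius 71.5 mm about point pivot and may be pinched and led round that, turning freely in the fingers
- pivot (a point): axis of the arm's hub (dark drum 26 mm across; it and the strut beside it, x -50..12, y 55..90 mm of the holder, reach z = 37 mm), at holder x = -45, y = 68 mm; this point is at z = 46 mm. The arm's white nylon nose is 90 mm from it and presses on the blank's front long side, 14 mm high there
- grease_tin: blue-grey tin, 72 mm across, 54 mm tall, origin under its centre; bystander
- oil_bottle: oil bottle with a red spout, 55 mm across, 190 mm tall, origin under its centre; bystander
- box_orange: small orange box, 71 x 110 x 45 mm, origin under its centre; bystander

How it is judged:
By the outcome, as a careful person would: the job done as asked, in the order asked, and still so for the second after the job is handed in, with the robot touching nothing.
It also fails if it takes over 72 s, if anything falls off the work surface, if the arm or the gripper's body presses on something with over 40 N, if the wrist force passes 120 N, or if a joint passes its speed limit or range.

## Working session

There is one attempt and no reset: what is moved stays moved. The work goes in short steps, Python scripts to look and compute and a tool call to move; the robot and the scene stay as the last step left them, time stands still between calls to the robot, and variables do not carry over. Pictures are saved under pics/ and viewed, at most 10 in all, crops included, and the job is handed in when it is done.

Besides the shell and the picture viewer there is one more tool, called after ">>>" as name(argument=value, ...) on one line, values as JSON. play_rows: Moves the arm, as the interface text tells. Its arguments: {"type":"object","properties":{"increments":{"type":"string"},"grip_force":{"type":"number"}},"required":["increments"]}

```bash
ls; mkdir -p pics
cat > h.py <<'E'
from bench import *
import numpy as np, cv2
from scipy.spatial.transform import Rotation as R
def shot(n,f=None):
    s=read_state(); c=camera(n)
    if f: cv2.imwrite('pics/'+f,c['color'][:,:,::-1])
    if n=='wrist':
        T=np.eye(4);T[:3,:3]=R.from_quat(s['eef_rot']).as_matrix();T[:3,3]=s['ee_pos']
        c['wfc']=T@np.array(c['mount'])
    else: c['wfc']=np.linalg.inv(np.array(c['camera_from_world']))
    return c
def ray(c,u,v):
    K=np.array([[c['fx'],0,c['cx']],[0,c['fy'],c['cy']],[0,0,1.]])
    p=cv2.undistortPoints(np.array([[[u,v]]],float),K,np.array([c['k1'],0,0,0.]))[0,0]
    d=c['wfc'][:3,:3]@np.array([p[0],p[1],1]);return c['wfc'][:3,3],d
def onz(c,u,v,z):
    o,d=ray(c,u,v);return o+d*(z-o[2])/d[2]
E
python3 - <<'E'
from h import *
s=read_state();print({k:np.round(v,3) for k,v in s.items()})
for n in('top','side','wrist'):
    c=shot(n,n+'0.png');print(n,np.round(c['wfc'],3),c['fx'],c['cx'],c['cy'],c['k1'])
    a=c['color']
    globals()[n]=a
cv2.imwrite('pics/ts.png',cv2.resize(np.vstack([top,side]),None,fx=.71,fy=.71)[:,:,::-1])
E
```

```text
pics
{'time': np.float64(0.0), 'joint_positions': array([ 1.163,  0.333, -0.065,  1.461,  0.022,  1.35 , -0.089]), 'joint_vel': array([ 0.001,  0.002, -0.   ,  0.   , -0.002,  0.   , -0.002]), 'joint_torque': array([-0.0000e+00, -6.2326e+01,  2.4000e-02, -3.8990e+01, -6.1000e-02,
        4.0000e-02,  0.0000e+00]), 'ee_pos': array([ 0.234, -0.579,  0.222]), 'eef_rot': array([ 0.982,  0.191, -0.   , -0.001]), 'ft_force': array([ 0.215, -0.737,  0.13 ]), 'torque': array([-0.004, -0.01 , -0.003]), 'grip_force': np.float64(0.0), 'width': np.float64(0.087)}
top [[-0.024 -0.997  0.073  0.496]
 [-1.     0.024  0.    -0.012]
 [-0.002 -0.073 -0.997  0.937]
 [ 0.     0.     0.     1.   ]] 384.36174744292765 269.2275300342202 200.6935349356974 -0.06372650691566001
side [[ 0.986 -0.109  0.128  0.418]
 [-0.168 -0.667  0.726 -0.69 ]
 [ 0.006 -0.737 -0.675  0.683]
 [ 0.     0.     0.     1.   ]] 410.74102832456185 281.0716775088262 206.62119547100966 0.0122739546456384
wrist [[ 0.376 -0.896 -0.234  0.298]
 [-0.927 -0.364 -0.094 -0.553]
 [-0.001  0.253 -0.968  0.385]
 [ 0.     0.     0.     1.   ]] 323.5409680597503 275.47427492849215 202.6240381902654 -0.04207835812466065
```

View pics/top0.png

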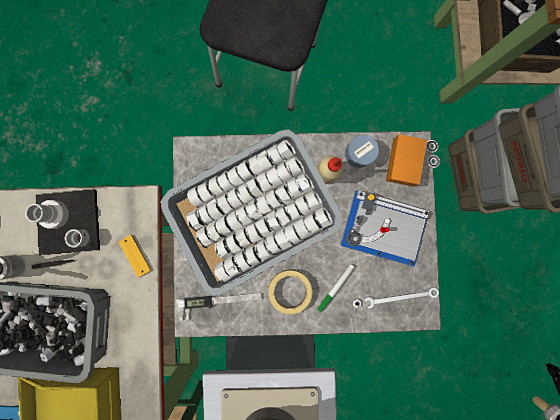

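View pics/side0.png

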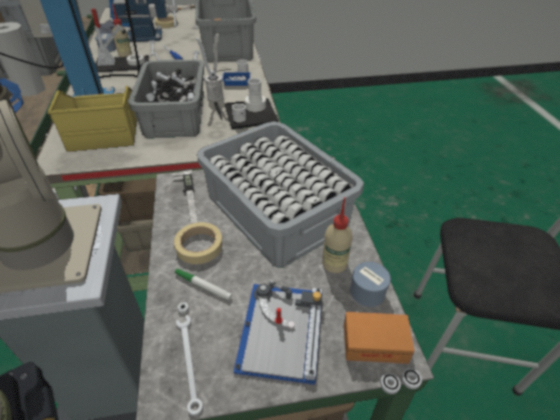

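The top view shows the blank at about (134,256) on the left bench. The holder is at about (386,228), with the red post at (384,229) and the screw at (371,197). The crate lies between them.

Run:
```python
from h import *
c=shot('top');a=c['color'];hsv=cv2.cvtColor(a,cv2.COLOR_RGB2HSV)
def big(m,roi,k=1):
    z=np.zeros_like(m);x0,y0,x1,y1=roi;z[y0:y1,x0:x1]=m[y0:y1,x0:x1]
    cs,_=cv2.findContours(z,0,1);return max(cs,key=cv2.contourArea)
m=cv2.inRange(hsv,(15,120,120),(32,255,255))
ct=big(m,(110,225,160,290));r=cv2.minAreaRect(ct);b=cv2.boxPoints(r)
print('blank',r);P=np.array([onz(c,*p,.013) for p in b]);print(P.round(4),P.mean(0).round(4),[np.linalg.norm(P[i]-P[i-1]).round(4) for i in range(4)])
m=cv2.inRange(hsv,(105,120,50),(125,255,255))
ct=big(m,(330,180,440,275));r=cv2.minAreaRect(cv2.convexHull(ct));b=cv2.boxPoints(r);print('holder',b)
P=np.array([onz(c,*p,.012) for p in b]);print(P.round(4),P.mean(0).round(4),[np.linalg.norm(P[i]-P[i-1]).round(4) for i in range(4)])
m=cv2.inRange(hsv,(0,150,120),(8,255,255))|cv2.inRange(hsv,(172,150,120),(180,255,255))
ct=big(m,(370,215,400,245));q=ct.reshape(-1,2).mean(0);print('post',q,onz(c,*q,.05),cv2.boundingRect(ct))
cv2.imwrite('pics/h0.png',cv2.resize(a[175:280,320:450],None,fx=5,fy=5,interpolation=cv2.INTER_CUBIC)[:,:,::-1])
```

```text
blank ((133.86322021484375, 255.85379028320312), (41.182518005371094, 14.860672950744629), 60.945396423339844)
[[0.4728 0.3579 0.013 ]
 [0.4896 0.3259 0.013 ]
 [0.4023 0.2774 0.013 ]
 [0.3856 0.3092 0.013 ]] [0.4376 0.3176 0.013 ] [np.float64(0.0999), np.float64(0.0362), np.float64(0.0998), np.float64(0.0359)]
holder [[339.9056  244.83018]
 [355.41507 190.54716]
 [429.24527 211.6415 ]
 [413.7358  265.9245 ]]
[[ 0.4527 -0.1788  0.012 ]
 [ 0.5826 -0.2213  0.012 ]
 [ 0.5269 -0.4005  0.012 ]
 [ 0.3972 -0.356   0.012 ]] [ 0.4899 -0.2892  0.012 ] [np.float64(0.1857), np.float64(0.1366), np.float64(0.1876), np.float64(0.1372)]
post [384.         229.30434783] [ 0.48747266 -0.27578928  0.05      ] (380, 227, 9, 6)
```

View pics/h0.png

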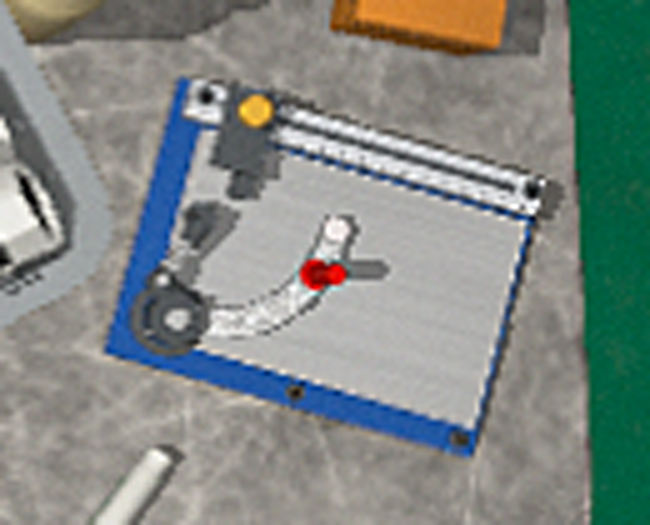

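The holder is empty with the arm in. The post is at crop (318,272), the hub at (170,315), and the end stop at about (245,150). I'm moving the wrist camera over the holder.

>>> play_rows(increments="0 0 0.14 0.043 -0.021 0 1;0 0 0.28 0.086 -0.043 0 1;0 0 0.42 0.129 -0.064 0 1;0 0 0.56 0.172 -0.086 0 1;0 0 0.69 0.215 -0.107 0 0.5;0 0 0.69 0.258 -0.129 0 0.4;0 0 0.69 0.301 -0.15 0 0.4;0 0 0.69 0.344 -0.172 0 0.4")

```text
time: 1.0
ee_pos: [0.4899, -0.2891, 0.2226]
eef_rot: [0.988, -0.152, 0.0, 0.0]
ft_force: [0.9, -0.8, 0.6]
width: 0.0626
grip_force: 0.0
```

>>> play_rows(increments="0 0 0 0 0 0 0.4;0 0 0 0 0 0 0.4")

```text
time: 1.2
ee_pos: [0.4895, -0.2897, 0.2223]
eef_rot: [0.989, -0.151, -0.0, -0.0]
ft_force: [-0.2, 0.2, -0.1]
width: 0.0466
grip_force: 0.0
```

Run:
```python
from h import *
c=shot('wrist','w1.png');s=read_state();print(s['time'],s['ee_pos'],s['eef_rot'],s['width'],np.round(s['joint_positions'],2))
t=shot('top','t1.png')
```

```text
1.25 [ 0.48853758 -0.29114633  0.2223215 ] [ 9.88380675e-01 -1.51998440e-01 -2.97130944e-04  1.67043787e-04] 0.04315940463924316 [ 0.66  0.22 -0.23  1.61  0.05  1.32 -1.46]
```

View pics/w1.png

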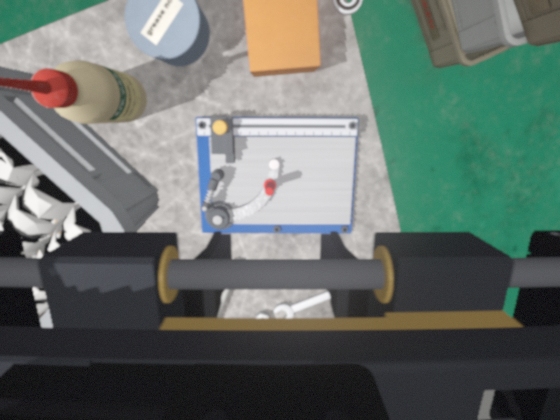

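The wrist view shows the holder squarely: blue outline (196,116)–(358,233), post about (270,186), hub (218,215), stop block (220,150). The bottle is at (95,92).

```bash
cat >> h.py <<'E'
def hold(c,z=.01,lo=(100,110,50)):
    hsv=cv2.cvtColor(c['color'],cv2.COLOR_RGB2HSV);m=cv2.inRange(hsv,lo,(125,255,255));return m,hsv
def rect(P):
    r=cv2.minAreaRect((P[:,:2]*1000).astype(np.float32));return np.array(r[0])/1000,r[1],r[2]
E
python3 - <<'E'
from h import *
c=shot('wrist');m,hsv=hold(c);m[:105]=0;m[240:]=0;m[:,:185]=0;m[:,370:]=0
pts=cv2.findNonZero(m).reshape(-1,2)
for z in(.008,.012):
    P=np.array([onz(c,*p,z) for p in pts]);print(z,rect(P))
t=shot('top');m,h2=hold(t);z0=np.zeros_like(m);z0[180:275,330:440]=m[180:275,330:440]
pts=cv2.findNonZero(z0).reshape(-1,2);P=np.array([onz(t,*p,.01) for p in pts]);print('top',rect(P))
mr=(cv2.inRange(hsv,(0,150,90),(8,255,255))|cv2.inRange(hsv,(172,150,90),(180,255,255)));mr[:150]=0;mr[240:]=0;mr[:,:230]=0;mr[:,310:]=0
q=cv2.findNonZero(mr).reshape(-1,2);print('post px',q.min(0),q.max(0),q.mean(0))
big=cv2.resize(c['color'][105:240,185:370],None,fx=4.3,fy=4.3,interpolation=cv2.INTER_CUBIC)
cv2.imwrite('pics/w1c.png',big[:,:,::-1])
# bottle
for u,v,z in((128,92,.1),(52,88,.19)):print(onz(c,u,v,z))
E
```

```text
0.008 (array([ 0.4803132 , -0.28743726]), (182.4960479736328, 115.36952209472656), 72.49375915527344)
0.012 (array([ 0.48108917, -0.28770346]), (180.56094360351562, 114.14623260498047), 72.49374389648438)
top (array([ 0.48936972, -0.28916907]), (185.44676208496094, 136.8955078125), 72.2327651977539)Traceback (most recent call last):
  File "<stdin>", line 9, in <module>
AttributeError: 'NoneType' object has no attribute 'reshape'
```

Run:
```python
from h import *
c=shot('wrist');hsv=cv2.cvtColor(c['color'],cv2.COLOR_RGB2HSV)
print(hsv[186,270],hsv[92,60])
mr=(cv2.inRange(hsv,(0,130,60),(12,255,255))|cv2.inRange(hsv,(165,130,60),(180,255,255)));mr[:150]=0;mr[240:]=0;mr[:,:230]=0;mr[:,310:]=0
q=cv2.findNonZero(mr)
if q is not None:
  q=q.reshape(-1,2);print('post px',q.min(0),q.max(0),q.mean(0))
big=cv2.resize(c['color'][105:240,185:370],None,fx=4,fy=4,interpolation=cv2.INTER_CUBIC)
cv2.imwrite('pics/w1c.png',big[:,:,::-1])
for u,v,z in((128,92,.1),(52,88,.19)):print(onz(c,u,v,z))
```

```text
[179  97 158] [  2 161 163]
post px [263 181] [268 192] [265.33333333 189.21212121]
[ 0.61231003 -0.20035283  0.1       ]
[ 0.61023272 -0.19360258  0.19      ]
```

View pics/w1c.png

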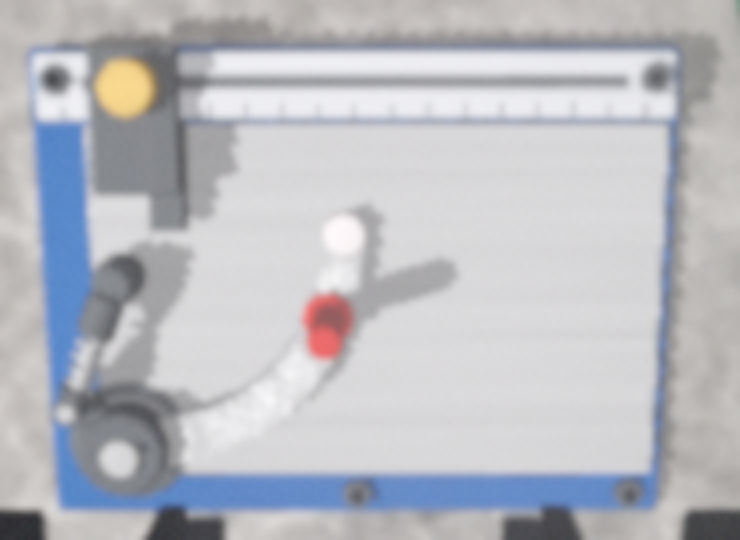

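The crop shows these points: bar front corners (38,120) and (676,120), bed front-right corner (654,474), stop face at u≈186 (v 195–228), post top (324,343), and hub top (118,459).

Run:
```python
from h import *
c=shot('wrist');s=read_state();print(s['ee_pos'])
f=lambda u,v,z:onz(c,185+u/4-.4,105+v/4-.4,z)[:2]
src=[];dst=[]
for n,u,v,z,h in(('barR',676,120,.022,(50,-88)),('barL',38,120,.022,(50,88)),('bedFR',654,474,.012,(-56,-89)),('bedBL',85,124,.012,(50,77)),('hub',118,459,.037,(-45,68))):
    src.append(h);dst.append(f(u,v,z));print(n,dst[-1].round(4))
src=np.array(src)/1000.;dst=np.array(dst)
a=src-src.mean(0);b=dst-dst.mean(0)
th=np.arctan2((a[:,0]*b[:,1]-a[:,1]*b[:,0]).sum(),(a*b).sum());Rm=np.array([[np.cos(th),-np.sin(th)],[np.sin(th),np.cos(th)]])
O=dst.mean(0)-Rm@src.mean(0);print('yaw',th,'O',O,'res mm',((dst-O-src@Rm.T)*1000).round(1))
for n,u,v,z in(('post',324,343,.0555),('stopface',186,212,.023),('stopfaceL',186,228,.0125),('nose',343,235,.02),('screw',125,87,.041)):
    w=f(u,v,z);print(n,w.round(4),(Rm.T@(w-O)*1000).round(1))
t=shot('top')
g=lambda u,v,z:onz(t,320+u/5-.4,175+v/5-.4,z)[:2]
for n,u,v,z in(('post',314,275,.0555),('hub',178,318,.037),('barR',528,214,.022),('screw',256,110,.041),('cornerFL',105,352,.01),('FR',474,455,.01)):
    w=g(u,v,z);print(n,w.round(4),(Rm.T@(w-O)*1000).round(1))
# bottle in top
w=onz(t,335,164,.19);print('bottle',w)
```

```text
[ 0.48818576 -0.2918688   0.22257979]
barR [ 0.5109 -0.3897]
barL [ 0.5641 -0.2216]
bedFR [ 0.4092 -0.3595]
bedBL [ 0.5592 -0.2315]
hub [ 0.4689 -0.2131]
yaw -0.3040468566795924 O [ 0.4897417  -0.29083939] res mm [[-0.2  0.1]
 [ 0.3  0.2]
 [-0.5 -0.6]
 [-1.3  0.8]
 [ 1.7 -0.6]]
post [ 0.4869 -0.2808] [-5.7  8.8]
stopface [ 0.5277 -0.2524] [24.7 48.1]
stopfaceL [ 0.5226 -0.2491] [18.9 49.7]
nose [ 0.5079 -0.2921] [17.7  4.2]
screw [ 0.5645 -0.2511] [59.4 60.3]
post [ 0.4869 -0.2704] [-8.8 18.7]
hub [ 0.4684 -0.2108] [-44.3  70. ]
barR [ 0.513  -0.3857] [ 50.6 -83.5]
screw [ 0.5648 -0.2505] [59.5 60.9]
cornerFL [ 0.4522 -0.1809] [-68.7  93.7]
FR [ 0.3977 -0.3584] [-67.6 -92. ]
bottle [ 0.61922775 -0.14290232  0.19      ]
```

>>> play_rows(increments="0 0 0 0 0 0.05 0.4;0 0 0 0 0 0.08 0.4;0 0 0 0 0 0.1 0.4;0 0 0 0 0 0.1 0.4;0 0 0 0 0 0.1 0.4")

```text
time: 2.05
ee_pos: [0.489, -0.2911, 0.1233]
eef_rot: [0.988, -0.152, 0.0, 0.0]
ft_force: [-0.3, -0.2, -1.1]
width: 0.0346
grip_force: 0.0
```

Run:
```python
from h import *
for i in range(3):
    s=read_state();print(s['time'],s['ee_pos'],s['eef_rot'],s['width'])
c=shot('wrist','w2.png')
```

```text
2.05 [ 0.48899203 -0.29114443  0.12325209] [ 9.88342713e-01 -1.52245371e-01  1.57394667e-04  5.59003145e-05] 0.03455701116139783
2.05 [ 0.48899203 -0.29114443  0.12325209] [ 9.88342713e-01 -1.52245371e-01  1.57394667e-04  5.59003145e-05] 0.03455701116139783
2.05 [ 0.48899203 -0.29114443  0.12325209] [ 9.88342713e-01 -1.52245371e-01  1.57394667e-04  5.59003145e-05] 0.03455701116139783
```

View pics/w2.png

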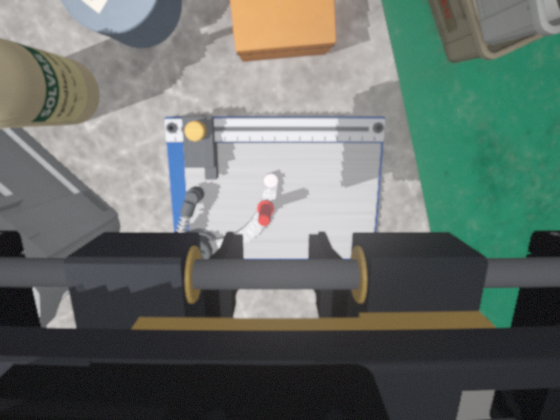

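The wrist view shows the post at about (265,207–217), between the finger positions, and the bar's front edge at v≈142.

Run:
```python
from h import *
c=shot('wrist');hsv=cv2.cvtColor(c['color'],cv2.COLOR_RGB2HSV)
m=(cv2.inRange(hsv,(0,80,60),(12,255,255))|cv2.inRange(hsv,(165,80,60),(180,255,255)));m[:190]=0;m[228:]=0;m[:,:240]=0;m[:,290:]=0
q=cv2.findNonZero(m).reshape(-1,2);print(q.min(0),q.max(0))
for v in range(q[:,1].min(),q[:,1].max()+1):
    r=q[q[:,1]==v,0];print(v,r.min(),r.max(),end='; ')
print()
# top disc: width ~ bottom; centre assume 5 mm above bottom edge
vb=q[:,1].max();ub=q[q[:,1]>vb-5,0].mean()
p=onz(c,ub,vb+.5,.0555);print('near edge top',p, 'centre',p[:2]+.005*np.array([.954,-.3]))
for n,u,v,z in(('barR',384,142,.022),('barL',166,142,.022)):print(n,onz(c,u,v,z))
```

```text
[257 201] [273 226]
201 264 267; 202 261 269; 203 260 270; 204 259 271; 205 258 272; 206 258 272; 207 258 272; 208 257 273; 209 257 273; 210 257 272; 211 258 272; 212 258 272; 213 259 272; 214 259 271; 215 260 270; 216 259 269; 217 259 269; 218 259 269; 219 259 269; 220 258 269; 221 259 269; 222 259 269; 223 259 268; 224 260 268; 225 262 267; 226 263 265; 
near edge top [ 0.48219834 -0.27982049  0.0555    ] centre [ 0.48696834 -0.28132049]
barR [ 0.51112652 -0.39034378  0.022     ]
barL [ 0.56419771 -0.2215277   0.022     ]
```

>>> play_rows(increments="0 0 0 -0.005 -0.009 0 0.4;0 0 0 -0.005 -0.009 0.04 0.4;0 0 0 -0.005 -0.009 0.075 0.4;0 0 0 -0.005 -0.009 0.096 0.4;0 0 0 -0.005 -0.009 0.096 0;0 0 0 -0.005 -0.009 0.096 0;0 0 0 -0.005 -0.009 0.096 0;0 0 0 -0.005 -0.009 0.096 0", grip_force=25)

```text
time: 2.95
ee_pos: [0.4879, -0.2811, 0.0283]
eef_rot: [0.988, -0.152, 0.001, 0.001]
ft_force: [0.3, 0.5, 0.4]
width: 0.0106
grip_force: 0.0
```

Run:
```python
from h import *
s=read_state();print(s['ee_pos'],s['width'],s['grip_force'],s['ft_force'])
# lead-round increments in tool frame (holder frame x, -y), relative to start
for post0 in((-5.7,8.8),):
    d=np.array(post0)-[-45,68];r=np.hypot(*d);a0=np.arctan2(d[1],d[0]);print(r,a0)
    for k in np.arange(0.08,1.33,.08):
        p=71.5*np.array([np.cos(a0-k)-np.cos(a0),np.sin(a0-k)-np.sin(a0)]);print(round(k,2),'%.4f %.4f'%(p[0]/1000,-p[1]/1000))
```

```text
[ 0.48785218 -0.28111783  0.02825175] 0.01059930695492311 0.023518933969626232 [0.33923751 0.46253985 0.36517789]
71.05723045545753 -0.9847453210818756
0.08 -0.0049 0.0030
0.16 -0.0100 0.0055
0.24 -0.0153 0.0077
0.32 -0.0207 0.0094
0.4 -0.0263 0.0107
0.48 -0.0320 0.0115
0.56 -0.0377 0.0119
0.64 -0.0434 0.0118
0.72 -0.0491 0.0113
0.8 -0.0547 0.0103
0.88 -0.0603 0.0089
0.96 -0.0657 0.0070
1.04 -0.0709 0.0047
1.12 -0.0759 0.0020
1.2 -0.0807 -0.0011
1.28 -0.0853 -0.0046
```

>>> play_rows(increments="0 0 0 0 0 0 0;0 0 0 -0.005 0.003 0 0;0 0 0 -0.010 0.0055 0 0;0 0 0 -0.0153 0.0077 0 0;0 0 0 -0.0207 0.0094 0 0;0 0 0 -0.0263 0.0107 0 0;0 0 0 -0.032 0.0115 0 0;0 0 0 -0.0377 0.0119 0 0")

```text
time: 3.75
ee_pos: [0.4504, -0.2816, 0.0282]
eef_rot: [0.988, -0.152, 0.004, 0.001]
ft_force: [8.9, -2.8, -1.8]
width: 0.0095
grip_force: 25.0
```

>>> play_rows(increments="0 0 0 -0.0057 -0.0001 0 0;0 0 0 -0.0114 -0.0006 0 0;0 0 0 -0.017 -0.0016 0 0;0 0 0 -0.0226 -0.003 0 0;0 0 0 -0.028 -0.0049 0 0;0 0 0 -0.0332 -0.0072 0 0;0 0 0 -0.0382 -0.0099 0 0;0 0 0 -0.043 -0.013 0 0")

```text
time: 4.55
ee_pos: [0.4092, -0.2564, 0.0275]
eef_rot: [0.988, -0.153, -0.0, 0.001]
ft_force: [-3.6, -1.8, 11.6]
width: 0.0093
grip_force: 25.0
```

>>> play_rows(increments="0 0 0 -0.0035 -0.0026 0 0;0 0 0 -0.005 -0.004 0 0;0 0 0 -0.005 -0.004 0 0")

```text
time: 4.85
ee_pos: [0.4049, -0.25, 0.0273]
eef_rot: [0.988, -0.152, -0.001, 0.0]
ft_force: [-10.1, 0.6, 17.0]
width: 0.0092
grip_force: 25.0
```

>>> play_rows(increments="0 0 0 0.001 0.001 0 0.15;0 0 0 0.001 0.001 0 0.35;0 0 0 0.001 0.001 0 0.4;0 0 0 0.001 0.001 -0.03 0.4;0 0 0 0.001 0.001 -0.07 0.4;0 0 0 0.001 0.001 -0.12 0.5;0 0 0 0.001 0.001 -0.17 0.7;0 0 0 0.001 0.001 -0.22 0.7")

```text
time: 5.65
ee_pos: [0.4068, -0.251, 0.2487]
eef_rot: [0.988, -0.152, 0.0, 0.0]
ft_force: [0.7, -0.9, -0.3]
width: 0.0512
grip_force: 0.0
```

Run:
```python
from h import *
t=shot('top');s=shot('side','s2.png');S=cv2.imread('pics/side0.png');T=cv2.imread('pics/top0.png')
# bin corner candidates: top px corners; project at several z into side
def proj(c,p):
    q=c['camera_from_world']@np.append(p,1);k=q[:2]/q[2];k=k*(1+c['k1']*(k@k));return k[0]*c['fx']+c['cx'],k[1]*c['fy']+c['cy']
for n,(u,v) in dict(binTR=(106,292),binBR=(98,380)).items():
    for z in(.05,.1,.15,.2):
        p=onz(t,u,v,z);print(n,z,p.round(3),np.round(proj(s,p)))
cv2.imwrite('pics/cmp.png',np.hstack([cv2.resize(T[180:420,0:180],None,fx=2,fy=2),cv2.resize(S[0:180,40:290],None,fx=1.7,fy=1.7)[:480] if 0 else cv2.copyMakeBorder(cv2.resize(S[0:180,40:290],None,fx=1.7,fy=1.7),0,480-306,0,0,0)]))
```

```text
binTR 0.05 [0.358 0.37  0.05 ] [197. 126.]
binTR 0.1 [0.365 0.349 0.1  ] [198. 114.]
binTR 0.15 [0.373 0.327 0.15 ] [199. 101.]
binTR 0.2 [0.381 0.306 0.2  ] [199.  87.]
binBR 0.05 [0.156 0.392 0.05 ] [126. 128.]
binBR 0.1 [0.175 0.369 0.1  ] [128. 116.]
binBR 0.15 [0.194 0.347 0.15 ] [129. 103.]
binBR 0.2 [0.213 0.324 0.2  ] [132.  89.]
```

View pics/cmp.png

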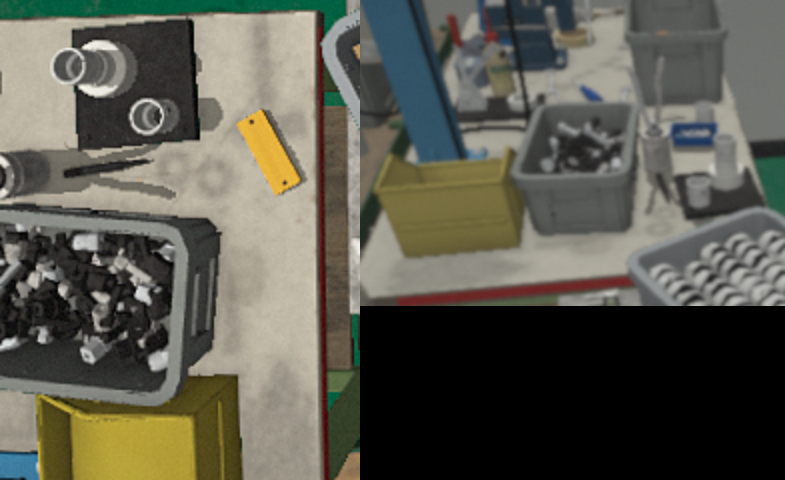

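>>> play_rows(increments="0 0 0 -0.0106 -0.047 0 0.8;0 0 0 -0.021 -0.094 0 0.8;0 0 0 -0.032 -0.141 0 0.8;0 0 0 -0.0425 -0.188 0 0.8;0 0 0 -0.053 -0.235 0 0.8;0 0 0 -0.064 -0.282 0 0.8;0 0 0 -0.074 -0.329 0 0.8;0 0 0 -0.085 -0.377 0 0.8")

```text
time: 6.55
ee_pos: [0.4392, 0.1356, 0.2464]
eef_rot: [0.988, -0.152, 0.0, 0.0]
ft_force: [1.9, -0.5, -0.4]
width: 0.0695
grip_force: 0.0
```

>>> play_rows(increments="0 0 -0.13 -0.01 -0.04 0 0.8;0 0 -0.27 -0.02 -0.08 0 0.8;0 0 -0.4 -0.03 -0.12 0 0.8;0 0 -0.54 -0.035 -0.155 0 0.8;0 0 -0.68 -0.0426 -0.189 0 0.8;0 0 -0.812 -0.0426 -0.189 0 0.8;0 0 -0.812 -0.0426 -0.189 0 0.8;0 0 -0.812 -0.0426 -0.189 0 0.8")

```text
time: 7.35
ee_pos: [0.4558, 0.3262, 0.2461]
eef_rot: [0.969, 0.248, -0.0, 0.0]
ft_force: [-1.0, -0.0, 0.3]
width: 0.0699
grip_force: 0.0
```

Run:
```python
from h import *
c=shot('wrist','w3.png');s=read_state();print(s['time'],s['ee_pos'],s['eef_rot'],s['width'],np.round(s['joint_positions'],2))
a=2*np.arctan2(s['eef_rot'][1],s['eef_rot'][0]);print('a',a)
hsv=cv2.cvtColor(c['color'],cv2.COLOR_RGB2HSV);m=cv2.inRange(hsv,(12,140,120),(32,255,255));m=cv2.morphologyEx(m,cv2.MORPH_OPEN,np.ones((3,3)));m[250:]=0
cs,_=cv2.findContours(m,0,1)
for k in sorted(cs,key=cv2.contourArea)[-3:]:
    b=cv2.boxPoints(cv2.minAreaRect(k));P=np.array([onz(c,*p,.013) for p in b]);print(b.round(),P.round(4),P.mean(0))
t=shot('top','t3.png')
```

```text
7.4 [0.45592311 0.32594944 0.24629084] [ 9.68680965e-01  2.48308356e-01 -7.37996878e-05  3.77167073e-04] 0.069656132280916 [ 0.06  0.3  -0.92  1.56  0.24  1.4  -1.95]
a 0.5018670885157884
```

>>> play_rows(increments="0 0 -0.005 0 0 0.05 0.8;0 0 -0.005 0 0 0.1 0.8;0 0 -0.005 0 0 0.15 0.8;0 0 -0.005 0 0 0.19 0.8;0 0 -0.005 0 0 0.217 0.8;0 0 -0.005 0 0 0.23 0.8;0 0 -0.005 0 0 0.238 0.8;0 0 -0.005 0 0 0.239 0.8")

```text
time: 8.25
ee_pos: [0.4561, 0.3268, 0.0078]
eef_rot: [0.968, 0.253, 0.0, 0.0]
ft_force: [0.7, -0.8, 1.5]
width: 0.0696
grip_force: 0.0
```

>>> play_rows(increments="0 0 0 0 0 0 0.3;0 0 0 0 0 0 0.3;0 0 0 0 0 0 0.3;0 0 0 0 0 0 0.3;0 0 0 0 0 0 0.3", grip_force=35)

```text
time: 8.75
ee_pos: [0.4558, 0.327, 0.0078]
eef_rot: [0.967, 0.253, 0.0, -0.0]
ft_force: [-0.4, 1.2, 1.2]
width: 0.0376
grip_force: 0.8
```

Run:
```python
from h import *
s=read_state();print(s['time'],s['ee_pos'],s['eef_rot'],s['width'],s['grip_force'],s['ft_force'],np.round(s['joint_positions'],2))
```

```text
8.75 [0.4558202  0.32697484 0.00780705] [ 9.67449575e-01  2.53063747e-01  2.42349002e-04 -3.94245289e-05] 0.03762445590651176 0.8280330710113049 [-0.40077091  1.175526    1.24505303] [-0.05  0.55 -0.8   1.81  0.47  0.98 -2.1 ]
```

>>> play_rows(increments="0 0 0 0 0 0 0.3;0 0 0 0 0 -0.01 0.3;0 0 0 0 0 -0.04 0.3;0 0 0 0 0 -0.08 0.3;0 0 0 0 0 -0.13 0.3;0 0 0 0 0 -0.18 0.3;0 0 0 0 0 -0.22 0.3;0 0 0 0 0 -0.245 0.3", grip_force=45)

```text
time: 9.55
ee_pos: [0.4557, 0.3275, 0.2564]
eef_rot: [0.967, 0.253, 0.002, -0.0]
ft_force: [0.3, 0.4, -2.3]
width: 0.0353
grip_force: 44.9
```

>>> play_rows(increments="0 0 0 -0.01 0.021 0 0.3;0 0 0 -0.028 0.06 0 0.3;0 0 0 -0.048 0.102 0 0.3;0 0 0 -0.068 0.145 0 0.3;0 0 0 -0.088 0.187 0 0.3;0 0 0 -0.108 0.23 0 0.3;0 0 0 -0.128 0.272 0 0.3;0 0 0 -0.148 0.314 0 0.3")

```text
time: 10.35
ee_pos: [0.4798, -0.0211, 0.2531]
eef_rot: [0.967, 0.253, 0.0, 0.0]
ft_force: [1.5, -0.3, -2.8]
width: 0.0351
grip_force: 44.9
```

>>> play_rows(increments="0 0 -0.12 -0.02 0.042 0 0.3;0 0 -0.25 -0.04 0.085 0 0.3;0 0 -0.38 -0.06 0.127 0 0.3;0 0 -0.5 -0.078 0.166 0 0.3;0 0 -0.63 -0.095 0.202 0 0.3;0 0 -0.76 -0.106 0.225 0 0.3;0 0 -0.76 -0.1133 0.2409 0 0.3;0 0 -0.76 -0.1133 0.2409 0 0.3")

```text
time: 11.15
ee_pos: [0.4989, -0.287, 0.2522]
eef_rot: [0.807, 0.591, -0.0, -0.0]
ft_force: [-0.4, 0.4, -3.3]
width: 0.035
grip_force: 44.9
```

Run:
```python
from h import *
c=shot('wrist','w4.png');s=read_state();print(s['time'],s['ee_pos'],s['eef_rot'],s['width'],s['grip_force'],s['ft_force'],np.round(s['joint_positions'],2))
print('a',2*np.arctan2(s['eef_rot'][1],s['eef_rot'][0]))
cv2.imwrite('pics/t4.png',shot('top')['color'][:,:,::-1])
```

```text
11.2 [ 0.49943926 -0.28488818  0.25239571] [ 8.05852665e-01  5.92115882e-01  1.36975588e-04 -4.96247231e-04] 0.035150831930865795 44.94136333465576 [ 0.42530274  0.81325212 -2.42740861] [ 0.88  0.25 -0.53  1.53  0.13  1.4   0.04]
a 1.2673641133647102
```

View pics/w4.png

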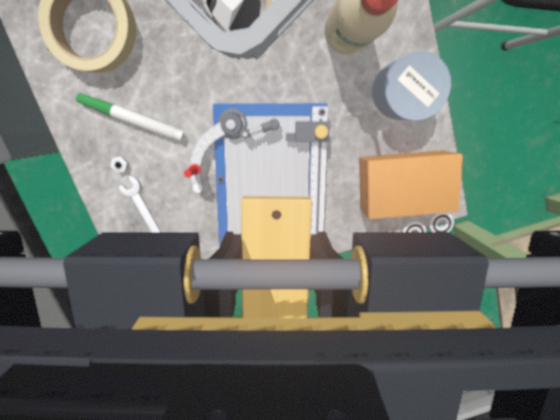

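The wrist view shows the blank held square at (243–310, 197 onward). The arm stays back with its post at (192,172), and the bed below is clear. Now lowering.

>>> play_rows(increments="0 0 0 0 0 0.04 0.3;0 0 0 0 0 0.085 0.3;0 0 0 0 0 0.13 0.3;0 0 0 0 0 0.17 0.3;0 0 0 0 0 0.2 0.3;0 0 0 0 0 0.22 0.3;0 0 0 0 0 0.23 0.3;0 0 0 0 0 0.234 0.3")

```text
time: 12.05
ee_pos: [0.4998, -0.2836, 0.0184]
eef_rot: [0.804, 0.594, 0.0, -0.0]
ft_force: [0.7, -0.1, -3.0]
width: 0.0353
grip_force: 44.9
```

>>> play_rows(increments="0 0 0 0 0 0.001 0.3;0 0 0 0 0 0.002 0.3;0 0 0 0 0 0.002 0.3")

```text
time: 12.35
ee_pos: [0.5002, -0.2851, 0.0175]
eef_rot: [0.805, 0.594, 0.0, 0.001]
ft_force: [-0.9, -0.1, -2.8]
width: 0.0352
grip_force: 44.9
```

>>> play_rows(increments="0 0 0 0 0 0.0008 0.3;0 0 0 0 0 0.0015 0.3;0 0 0 0 0 0.0015 0.3")

```text
time: 12.65
ee_pos: [0.4997, -0.285, 0.0152]
eef_rot: [0.805, 0.594, 0.0, 0.0]
ft_force: [0.0, 0.3, -1.7]
width: 0.0351
grip_force: 44.9
```

>>> play_rows(increments="0 0 0 0 0 0 0.45;0 0 0 0 0 0 0.5;0 0 0 0 0 0 0.5;0 0 0 0 0 -0.02 0.5;0 0 0 0 0 -0.06 0.5;0 0 0 0 0 -0.105 0.5;0 0 0 0 0 -0.15 0.5;0 0 0 0 0 -0.19 0.5")

```text
time: 13.45
ee_pos: [0.4998, -0.2848, 0.2077]
eef_rot: [0.804, 0.594, 0.0, 0.001]
ft_force: [1.4, -0.4, -0.6]
width: 0.0438
grip_force: 0.0
```

>>> play_rows(increments="0 0 0.13 -0.005 -0.01 0 0.5;0 0 0.27 -0.01 -0.02 0 0.5;0 0 0.41 -0.016 -0.03 0 0.5;0 0 0.55 -0.021 -0.038 0 0.5;0 0 0.69 -0.021 -0.038 0 0.5;0 0 0.83 -0.021 -0.038 0 0.5;0 0 0.97 -0.021 -0.038 0 0.5;0 0 1.11 -0.021 -0.038 0 0.5")

```text
time: 14.25
ee_pos: [0.4572, -0.2937, 0.2053]
eef_rot: [0.997, 0.078, 0.0, 0.0]
ft_force: [0.4, 0.5, 0.8]
width: 0.0436
grip_force: 0.0
```

>>> play_rows(increments="0 0 0.14 0 0 0 0.5;0 0 0.28 0 0 0 0.5;0 0 0.42 0 0 0 0.5;0 0 0.461 0 0 0 0.5;0 0 0.461 0 0 0 0.5")

```text
time: 14.75
ee_pos: [0.4572, -0.2937, 0.2052]
eef_rot: [0.989, -0.149, 0.0, 0.0]
ft_force: [-0.2, -0.3, -0.3]
width: 0.0432
grip_force: 0.0
```

```bash
cat >> h.py <<'E'
O=np.array([.4897,-.2908]);psi=-.304
Rm=np.array([[np.cos(psi),-np.sin(psi)],[np.sin(psi),np.cos(psi)]])
toh=lambda p:(Rm.T@(np.asarray(p)[:2]-O)*1000).round(1)
def tcp():
    s=read_state();a=2*np.arctan2(s['eef_rot'][1],s['eef_rot'][0]);print('t',round(s['time'],2),'tcp h',toh(s['ee_pos']),'z',s['ee_pos'][2].round(4),'a-psi',round(a-psi,4),'w',round(s['width'],4))
def brass(c,z=.020,roi=None):
    hsv=cv2.cvtColor(c['color'],cv2.COLOR_RGB2HSV);m=cv2.inRange(hsv,(14,110,110),(34,255,255))
    if roi: q=np.zeros_like(m);x0,y0,x1,y1=roi;q[y0:y1,x0:x1]=m[y0:y1,x0:x1];m=q
    cs,_=cv2.findContours(m,0,1);k=max(cs,key=cv2.contourArea)
    b=cv2.boxPoints(cv2.minAreaRect(k));P=np.array([onz(c,*p,z) for p in b]);h=np.array([toh(p) for p in P])
    L=P-np.roll(P,1,0);i=np.argmax(np.hypot(L[:,0],L[:,1]));an=np.arctan2(L[i,1],L[i,0])-psi-np.pi/2
    print('blank h',h.tolist(),'c',h.mean(0),'ang',(an+np.pi/2)%np.pi-np.pi/2,b.round().tolist())
E
python3 - <<'E'
from h import *
tcp();c=shot('wrist','w5.png');brass(c,.020,(150,100,420,250))
t=shot('top','t5.png');brass(t,.020,(330,180,440,275))
E
```

```text
t 14.75 tcp h [-30.1 -12.5] z 0.2052 a-psi 0.0045 w 0.0432
blank h [[56.7, 69.3], [56.6, 57.8], [53.7, 58.0], [53.7, 69.4]] c [55.175 63.625] ang -0.00032966482603957736 [[197.0, 100.0], [208.0, 100.0], [208.0, 103.0], [197.0, 103.0]]
blank h [[-10.5, 40.0], [25.8, 39.4], [25.9, -0.3], [-10.4, 0.4]] c [ 7.7   19.875] ang 0.0018208917112154666 [[369.0, 228.0], [373.0, 213.0], [389.0, 218.0], [385.0, 232.0]]
```

View pics/w5.png

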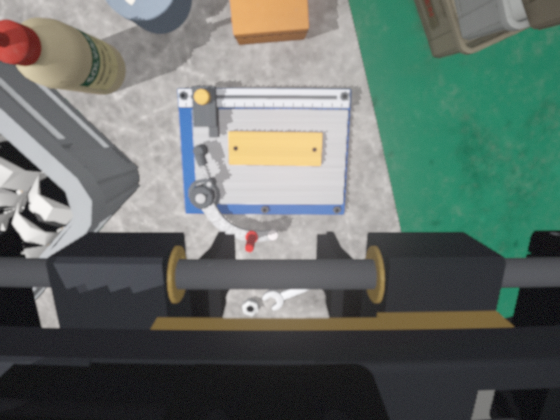

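The blank lies on the bed at px (228–323, 131–167), nearly parallel to the edge. Now I lower in front of it and push it to the edge.

>>> play_rows(increments="0 0 -0.003 0 0 0.045 0.5;0 0 -0.003 0 0 0.09 0.5;0 0 -0.003 0 0 0.135 0.5;0 0 -0.003 0 0 0.165 0.5;0 0 -0.003 0 0 0.182 0.5;0 0 -0.003 0 0 0.189 0.5;0 0 -0.003 0 0 0.189 0.5")

```text
time: 15.55
ee_pos: [0.4569, -0.2936, 0.0156]
eef_rot: [0.989, -0.147, -0.0, -0.0]
ft_force: [0.4, 0.4, 0.0]
width: 0.0437
grip_force: 0.0
```

>>> play_rows(increments="0 0 0 0.004 0 0 0.5;0 0 0 0.007 0 0 0.5;0 0 0 0.01 0 0 0.5;0 0 0 0.013 0 0 0.5;0 0 0 0.016 0 0 0.5;0 0 0 0.019 0 0 0.5;0 0 0 0.022 0 0 0.5;0 0 0 0.025 0 0 0.5")

```text
time: 16.35
ee_pos: [0.4807, -0.3011, 0.0163]
eef_rot: [0.989, -0.148, -0.0, 0.0]
ft_force: [-5.1, 1.9, 4.7]
width: 0.0437
grip_force: 2.6
```

Run:
```python
from h import *
tcp();s=read_state();print(s['ft_force'],Rm.T@s['ft_force'][:2])
brass(shot('top'),.020,(330,180,440,275))
```

```text
t 16.35 tcp h [ -5.5 -12.5] z 0.0163 a-psi 0.0077 w 0.0437
[-5.08947481  1.90870319  4.66084286] [-5.42745559  0.29770378]
blank h [[119.4, 4.9], [135.2, -49.5], [125.8, -51.9], [110.0, 2.5]] c [122.6 -23.5] ang 0.2825809875121026 [[397.0, 180.0], [420.0, 180.0], [420.0, 184.0], [397.0, 184.0]]
```

Run:
```python
from h import *
c=shot('wrist','w6.png');tcp()
hsv=cv2.cvtColor(c['color'],cv2.COLOR_RGB2HSV);m=cv2.inRange(hsv,(14,90,110),(34,255,255));m[:60]=0
n,l,st,ce=cv2.connectedComponentsWithStats(m)
for i in range(1,n):
    if st[i,4]>150:print(st[i])
i=max(range(1,n),key=lambda i:st[i,4]*(st[i,1]<225));k=(l==i)
ys,xs=np.nonzero(k)
for u in range(xs.min()+10,xs.max()-5,30):
    v=ys[xs==u]; print(u,v.min(),v.max(),'far edge h',toh(onz(c,u,v.min()-.5,.020)),end=';')
print()
for v in range(ys.min()+4,ys.max()-2,8):
    x=xs[ys==v];print(v,x.min(),x.max(),'ends h',toh(onz(c,x.min()-.5,v,.02)),toh(onz(c,x.max()+.5,v,.02)))
# bar row scan column mid
print([tuple(c['color'][v,280]) for v in range(100,235,5)])
```

```text
t 16.45 tcp h [ -4.9 -12.5] z 0.0163 a-psi 0.0078 w 0.0431
[  90  112   42   35 1163]
[  173   164   200    70 13315]
[167 247  18  56 506]
[367 247  18  56 487]
[ 152  312  359   18 4384]
183 164 233 far edge h [41.6 33.8];213 164 232 far edge h [41.7 18.9];243 164 232 far edge h [41.8  4. ];273 164 232 far edge h [ 42.  -10.8];303 164 232 far edge h [ 42.1 -25.6];333 165 233 far edge h [ 41.7 -40.4];363 165 232 far edge h [ 41.9 -55.3];
168 173 372 ends h [39.4 39.2] [ 40.2 -60.2]
176 174 371 ends h [35.3 38.9] [ 36.2 -60.1]
184 175 371 ends h [31.3 38.7] [ 32.1 -60.4]
192 175 370 ends h [27.1 39. ] [ 28.  -60.2]
200 177 370 ends h [23.  38.3] [ 23.8 -60.6]
208 177 369 ends h [18.7 38.6] [ 19.6 -60.4]
216 178 369 ends h [14.4 38.3] [ 15.3 -60.8]
224 179 368 ends h [10.1 38.1] [ 11.  -60.6]
[(np.uint8(185), np.uint8(181), np.uint8(180)), (np.uint8(138), np.uint8(139), np.uint8(145)), (np.uint8(201), np.uint8(203), np.uint8(209)), (np.uint8(233), np.uint8(233), np.uint8(237)), (np.uint8(234), np.uint8(234), np.uint8(238)), (np.uint8(144), np.uint8(147), np.uint8(150)), (np.uint8(134)
[... 261 characters left out ...]
157)), (np.uint8(158), np.uint8(154), np.uint8(155)), (np.uint8(166), np.uint8(140), np.uint8(96)), (np.uint8(185), np.uint8(157), np.uint8(103)), (np.uint8(185), np.uint8(157), np.uint8(101)), (np.uint8(185), np.uint8(156), np.uint8(100)), (np.uint8(186), np.uint8(157), np.uint8(99)), (np.uint8(185), np.uint8(156), np.uint8(98)), (np.uint8(184), np.uint8(153), np.uint8(93)), (np.uint8(182), np.uint8(151), np.uint8(93)), (np.uint8(181), np.uint8(151), np.uint8(93)), (np.uint8(181), np.uint8(152), np.uint8(94)), (np.uint8(183), np.uint8(153), np.uint8(94)), (np.uint8(184), np.uint8(155), np.uint8(95)), (np.uint8(184), np.uint8(153), np.uint8(95)), (np.uint8(184), np.uint8(155), np.uint8(96))]
```

>>> play_rows(increments="0 0 -0.007 0.001 0 -0.0005 0.5;0 0 -0.007 0.002 0 -0.001 0.5;0 0 -0.007 0.003 0 -0.001 0.5;0 0 -0.007 0.004 0 -0.001 0.5;0 0 -0.007 0.005 0 -0.001 0.5")

```text
time: 16.95
ee_pos: [0.4858, -0.3025, 0.017]
eef_rot: [0.99, -0.144, -0.0, -0.0]
ft_force: [-2.4, 1.2, -0.1]
width: 0.0435
grip_force: 1.0
```

```bash
cat >> h.py <<'E'
def wb(z=.02,name=None):
    c=shot('wrist',name);tcp();s=read_state();print('F holder',(Rm.T@s['ft_force'][:2]).round(1),s['ft_force'][2].round(1))
    hsv=cv2.cvtColor(c['color'],cv2.COLOR_RGB2HSV);m=cv2.inRange(hsv,(14,90,100),(34,255,255));m[:60]=0;m[300:]=0
    n,l,st,ce=cv2.connectedComponentsWithStats(m);i=max(range(1,n),key=lambda i:st[i,4]);print(st[i])
    ys,xs=np.nonzero(l==i)
    for u in np.linspace(xs.min()+10,xs.max()-10,5).astype(int):
        v=ys[xs==u];print('far',toh(onz(c,u,v.min()-.5,z)),'near',toh(onz(c,u,v.max()+.5,z)))
    for v in np.linspace(ys.min()+5,ys.max()-5,4).astype(int):
        x=xs[ys==v];print('ends',toh(onz(c,x.min()-.5,v,z)),toh(onz(c,x.max()+.5,v,z)))
    return c
E
python3 -c "
from h import *
wb()"
```

```text
t 17.0 tcp h [ -0.  -12.3] z 0.0171 a-psi 0.0149 w 0.0433
F holder [-0.9 -0. ] -0.8
[  174   164   199    70 13235]
far [45.9 33.9] near [10.1 35.9]
far [46.2 12. ] near [10.5 12.8]
far [ 46.5 -10.3] near [ 10.3 -10.8]
far [ 46.9 -32.1] near [ 10.7 -33.9]
far [ 47.3 -54.5] near [ 11.6 -57.5]
ends [43.1 39.4] [ 44.6 -60. ]
ends [33.4 39.5] [ 34.9 -59.9]
ends [22.9 38.6] [ 24.4 -60.3]
ends [12.  38.2] [ 13.6 -60.2]
```

>>> play_rows(increments="0 0 0.008 0.001 0 0 0.5;0 0 0.015 0.0015 0 0 0.5;0 0 0.015 0.002 0 0 0.5;0 0 0.015 0.0025 0 0 0.5;0 0 0.015 0.003 0 0 0.5;0 0 0.015 0.0035 0 0 0.5;0 0 0.015 0.0035 0 0 0.5")

```text
time: 17.7
ee_pos: [0.4893, -0.3036, 0.0171]
eef_rot: [0.988, -0.151, 0.0, 0.0]
ft_force: [-1.6, -0.1, -0.1]
width: 0.0437
grip_force: 0.7
```

```bash
python3 -c "
from h import *
wb()"
```

```text
t 17.75 tcp h [  3.4 -12.4] z 0.0171 a-psi -0.0002 w 0.0437
F holder [-1.5 -0.2] -0.7
[  174   165   199    69 12753]
far [49.2 33.3] near [14.4 35.8]
far [49.2 11.3] near [14.5 12.6]
far [ 49.2 -11. ] near [ 14.5 -11. ]
far [ 49.2 -32.9] near [ 14.5 -34. ]
far [ 49.3 -55.3] near [ 14.5 -57.7]
ends [46.9 38.7] [ 47.  -60.7]
ends [37.2 38.5] [ 37.3 -60.4]
ends [27.2 38.7] [ 27.3 -60.7]
ends [16.3 38. ] [ 16.4 -60.4]
```

>>> play_rows(increments="0 0 0 0.0005 0 0 0.5;0 0 0 0.0008 0 0 0.5;0 0 0 0.001 0 0 0.5;0 0 0 0.001 0 0 0.5")

```text
time: 18.15
ee_pos: [0.4895, -0.3037, 0.0169]
eef_rot: [0.988, -0.152, -0.001, -0.0]
ft_force: [-4.7, 2.6, 2.0]
width: 0.0436
grip_force: 2.8
```

>>> play_rows(increments="0 0 0 0.0003 0 0 0.5;0 0 0 0.0006 0 0 0.5;0 0 0 0.0006 0 0 0.5")

```text
time: 18.45
ee_pos: [0.4896, -0.3037, 0.0169]
eef_rot: [0.988, -0.152, -0.001, -0.0]
ft_force: [-7.1, 2.3, 5.1]
width: 0.0435
grip_force: 4.0
```

>>> play_rows(increments="0 0 0 -0.006 0 0 0.5;0 0 0 -0.012 0 0 0.5;0 0 0 -0.012 0 -0.03 0.3;0 0 0 -0.005 0.02 -0.05 0;0 0 0 0.015 0.055 -0.05 0;0 0 0 0.026 0.073 -0.05 0;0 0 0 0.026 0.073 -0.05 0;0 0 0 0.026 0.073 -0.05 0")

```text
time: 19.25
ee_pos: [0.4936, -0.3812, 0.0669]
eef_rot: [0.988, -0.152, 0.0, -0.0]
ft_force: [0.0, 0.8, 0.2]
width: 0.0048
grip_force: 0.0
```

>>> play_rows(increments="0 0 0 0 0 0.02 0;0 0 0 0 0 0.04 0;0 0 0 0 0 0.05 0;0 0 0 0 0 0.05 0;0 0 0 0 -0.003 0.05 0;0 0 0 0 -0.006 0.05 0;0 0 0 0 -0.008 0.05 0")

```text
time: 19.95
ee_pos: [0.4968, -0.3735, 0.0181]
eef_rot: [0.988, -0.151, 0.001, 0.0]
ft_force: [-0.1, 0.1, -0.2]
width: 0.0007
grip_force: 0.0
```

```bash
python3 -c "
from h import *
wb()"
```

```text
t 20.0 tcp h [ 31.4 -76.5] z 0.0179 a-psi 0.0006 w -0.0001
F holder [1.  0.5] -0.3
[  16   60  193   34 5283]
far [128.3  42.3] near [115.5  44.4]
far [127.7  21. ] near [113.2  23. ]
far [1.273e+02 1.000e-01] near [113.4   1.6]
far [127.  -20.3] near [115.4 -19.4]
far [126.8 -40.6] near [117.  -40.1]
ends [126.   47.5] [124.4 -44.4]
ends [122.8  47.5] [121.3 -44.8]
ends [119.1  47.1] [117.7 -44.6]
ends [115.2  41.6] [114.4 -10.4]
```

>>> play_rows(increments="0 0 0 0 -0.001 0.001 0;0 0 0 0 -0.002 0.001 0;0 0 0 0 -0.003 0.001 0;0 0 0 0 -0.004 0.001 0;0 0 0 0 -0.005 0.001 0;0 0 0 0 -0.006 0.001 0;0 0 0 0 -0.007 0.001 0;0 0 0 0 -0.007 0.001 0")

```text
time: 20.8
ee_pos: [0.4981, -0.3671, 0.0161]
eef_rot: [0.988, -0.151, 0.0, 0.0]
ft_force: [-0.2, 0.1, -0.1]
width: 0.0004
grip_force: 0.0
```

```bash
sed -i 's/m\[:60\]=0;m\[300:\]=0/m[:150]=0;m[240:]=0/' h.py; python3 -c "
from h import *
wb()"
```

```text
t 20.85 tcp h [ 30.9 -70.3] z 0.016 a-psi -0.0001 w 0.0007
F holder [-0.1 -0.1] 0.5
[  68  220  190   20 3082]
far [48.7 33.2] near [37.5 35. ]
far [48.7 10.6] near [37.6 12. ]
far [ 48.8 -11.5] near [ 41.1 -10.8]
far [ 48.8 -33.4] near [ 41.7 -33. ]
far [ 48.9 -55.6] near [ 41.8 -55.4]
ends [45.6 38.8] [ 45.9 -60.9]
ends [43.9 38.6] [ 44.3 -60.9]
ends [42.2 38.8] [ 42.6 -60.9]
ends [40.6 38.6] [ 40.8 -10. ]
```

>>> play_rows(increments="0 0 0 0 -0.001 0 0;0 0 0 0 -0.002 0 0;0 0 0 0 -0.003 0 0;0 0 0 0 -0.004 0 0;0 0 0 0 -0.005 0 0;0 0 0 0 -0.006 0 0;0 0 0 0 -0.007 0 0;0 0 0 0 -0.007 0 0")

```text
time: 21.65
ee_pos: [0.5003, -0.3602, 0.0161]
eef_rot: [0.988, -0.151, -0.0, -0.0]
ft_force: [-1.1, -0.8, 0.8]
width: 0.0005
grip_force: 0.5
```

```bash
python3 -c "
from h import *
wb()"
```

```text
t 21.7 tcp h [ 30.9 -63.1] z 0.0161 a-psi -0.0 w 0.0007
F holder [-0.2 -0.8] 1.0
[  67  220  191   20 3102]
far [48.6 40.9] near [37.4 42.7]
far [48.7 18.4] near [37.6 19.8]
far [48.8 -4.3] near [41.1 -3.6]
far [ 48.8 -26.1] near [ 41.7 -25.7]
far [ 48.9 -48.3] near [ 41.8 -48.2]
ends [45.5 46.6] [ 45.9 -53.7]
ends [43.9 46.4] [ 44.3 -53.7]
ends [42.2 46.6] [ 42.6 -53.7]
ends [40.5 46.4] [40.8 -2.7]
```

>>> play_rows(increments="0 0 0 0 -0.0005 0 0;0 0 0 0 -0.001 0 0;0 0 0 0 -0.0015 0 0;0 0 0 0 -0.0015 0 0")

```text
time: 22.1
ee_pos: [0.5007, -0.359, 0.0161]
eef_rot: [0.988, -0.151, 0.0, 0.0]
ft_force: [-0.3, -1.4, 0.1]
width: 0.0005
grip_force: 0.8
```

>>> play_rows(increments="0 0 0 0 -0.0004 0 0;0 0 0 0 -0.0008 0 0;0 0 0 0 -0.0008 0 0")

```text
time: 22.4
ee_pos: [0.5009, -0.3583, 0.0161]
eef_rot: [0.988, -0.151, 0.0, 0.0]
ft_force: [-1.1, -2.1, -0.2]
width: 0.0005
grip_force: 1.0
```

```bash
python3 -c "
from h import *
wb()"
```

```text
t 22.45 tcp h [ 30.9 -61.1] z 0.0161 a-psi -0.0002 w 0.0002
F holder [-0.4 -1.8] -0.3
[  68  220  190   20 3096]
far [48.7 42.5] near [37.5 44.2]
far [48.7 19.9] near [37.6 21.3]
far [48.8 -2.2] near [41.1 -1.5]
far [ 48.9 -24.1] near [ 41.8 -23.7]
far [ 48.9 -46.3] near [ 41.8 -46.1]
ends [45.6 48.7] [ 45.9 -51.6]
ends [43.9 48.4] [ 44.3 -51.6]
ends [42.3 48.7] [ 42.6 -51.6]
ends [40.6 48.4] [40.8 -0.7]
```

>>> play_rows(increments="0 0 0 0 -0.0003 0 0;0 0 0 0 -0.0006 0 0;0 0 0 0 -0.0006 0 0")

```text
time: 22.75
ee_pos: [0.5009, -0.3582, 0.0161]
eef_rot: [0.988, -0.152, 0.0, 0.0]
ft_force: [-0.6, -4.4, -1.1]
width: 0.0002
grip_force: 2.3
```

>>> play_rows(increments="0 0 0 0 -0.0003 0 0;0 0 0 0 -0.0006 0 0;0 0 0 0 -0.0006 0 0")

```text
time: 23.05
ee_pos: [0.5008, -0.3581, 0.0161]
eef_rot: [0.988, -0.152, -0.0, 0.001]
ft_force: [-1.7, -5.5, -0.9]
width: 0.0005
grip_force: 3.1
```

```bash
python3 -c "
from h import *
c=wb()
cv2.imwrite('pics/w8c.png',cv2.resize(c['color'][130:245,20:300],None,fx=2.8,fy=2.8,interpolation=cv2.INTER_CUBIC)[:,:,::-1])"
```

```text
t 23.1 tcp h [ 30.8 -61. ] z 0.0161 a-psi -0.0011 w 0.0005
F holder [ 0.6 -6.9] -1.1
[  68  220  191   20 3086]
far [48.7 42.5] near [37.5 44.3]
far [48.7 20. ] near [37.6 21.4]
far [48.8 -2.7] near [41.1 -2. ]
far [ 48.8 -24.5] near [ 41.7 -24.1]
far [ 48.8 -46.7] near [ 41.7 -46.6]
ends [45.6 48.7] [ 45.8 -51.6]
ends [43.9 48.4] [ 44.2 -51.5]
ends [42.3 48.7] [ 42.5 -52. ]
ends [40.6 48.4] [40.8 -0.6]
```

>>> play_rows(increments="0 0 0 0 0.005 0 0;0 0 0 0 0.012 0 0;0 0 0 0 0.012 -0.03 0.2;0 0 0 -0.01 -0.005 -0.05 0.5;0 0 0 -0.04 -0.035 -0.05 0.5;0 0 0 -0.048 -0.0595 -0.05 0.5;0 0 0 -0.048 -0.0595 -0.05 0.5;0 0 0 -0.048 -0.0595 -0.05 0.5")

```text
time: 23.9
ee_pos: [0.4736, -0.2859, 0.0664]
eef_rot: [0.989, -0.151, 0.0, 0.0]
ft_force: [-0.3, -0.6, -0.2]
width: 0.0392
grip_force: 0.0
```

>>> play_rows(increments="0 0 0 0 0 0.02 0.5;0 0 0 0 0 0.04 0.5;0 0 0 0 0 0.0495 0.5;0 0 0 0 0 0.0495 0.5;0 0 0 0.006 0 0.0495 0.5;0 0 0 0.012 0 0.0495 0.5;0 0 0 0.0165 0 0.0495 0.5;0 0 0 0.0165 0 0.0495 0.5")

```text
time: 24.7
ee_pos: [0.4902, -0.2912, 0.0172]
eef_rot: [0.988, -0.151, 0.001, 0.0]
ft_force: [0.3, 0.3, -0.5]
width: 0.0435
grip_force: 0.0
```

```bash
python3 -c "
from h import *
wb()"
```

```text
t 24.75 tcp h [-0.  -0.2] z 0.0169 a-psi 0.0001 w 0.0434
F holder [0.2 0.1] 0.6
[  178   160   201    67 12947]
far [49.3 43.3] near [14.3 45.6]
far [49.3 20.9] near [14.4 22. ]
far [49.3 -1.4] near [14.4 -1.5]
far [ 49.4 -23.6] near [ 14.4 -24.9]
far [ 48.9 -46. ] near [ 14.4 -48.5]
ends [46.6 48.7] [ 46.7 -51. ]
ends [37.5 48.4] [ 37.6 -51.2]
ends [27.5 48.6] [ 27.7 -51.4]
ends [17.3 47.2] [ 17.4 -51.2]
```

>>> play_rows(increments="0 0 0 0.0015 0 0 0.5;0 0 0 0.003 0 0 0.5;0 0 0 0.0037 0 0 0.5;0 0 0 0.0042 0 0 0.5;0 0 0 0.0042 0 0 0.5")

```text
time: 25.25
ee_pos: [0.4929, -0.2921, 0.0165]
eef_rot: [0.988, -0.152, -0.0, -0.0]
ft_force: [-0.8, -0.4, 1.0]
width: 0.0435
grip_force: 0.5
```

>>> play_rows(increments="0 0 0 0.0004 0 0 0.5;0 0 0 0.0006 0 0 0.5;0 0 0 0.0006 0 0 0.5")

```text
time: 25.55
ee_pos: [0.493, -0.2922, 0.0164]
eef_rot: [0.988, -0.152, -0.001, -0.0]
ft_force: [-5.2, 1.9, 3.7]
width: 0.0437
grip_force: 2.6
```

```bash
python3 -c "
from h import *
wb()"
```

```text
t 25.6 tcp h [ 3.6 -0.4] z 0.0164 a-psi -0.0003 w 0.044
F holder [-6.2 -0.7] 4.2
[  178   166   200    69 12961]
far [49.5 43.1] near [14.3 45.5]
far [49.5 21.2] near [13.2 22.5]
far [49.5 -1. ] near [14.4 -1.1]
far [ 49.  -23.3] near [ 13.8 -24.6]
far [ 49.1 -45.7] near [ 14.4 -48.2]
ends [46.7 48.6] [ 46.8 -51.1]
ends [37.  48.3] [ 37.1 -51.3]
ends [27.1 48.5] [ 27.2 -51.1]
ends [16.2 47.7] [ 16.3 -51.4]
```

>>> play_rows(increments="0 0 0 -0.005 0 0 0.5;0 0 0 -0.012 0 0 0.5;0 0 0 -0.012 0 -0.04 0.4;0 0 0 -0.02 -0.005 -0.075 0.4;0 0 0 -0.06 -0.0144 -0.075 0.4;0 0 0 -0.0956 -0.0144 -0.075 0.4;0 0 0 -0.0956 -0.0144 -0.075 0.4;0 0 0 -0.0956 -0.0144 -0.075 0.4")

```text
time: 26.4
ee_pos: [0.4064, -0.2503, 0.092]
eef_rot: [0.988, -0.152, 0.001, 0.001]
ft_force: [1.2, -0.5, 0.6]
width: 0.035
grip_force: 0.0
```

Run:
```python
from h import *
tcp();t=shot('top');c=shot('wrist','w9.png')
for n,c in(('t',t),('w',c)):
    hsv=cv2.cvtColor(c['color'],cv2.COLOR_RGB2HSV)
    m=(cv2.inRange(hsv,(0,110,70),(10,255,255))|cv2.inRange(hsv,(168,110,70),(180,255,255)))
    k,l,st,ce=cv2.connectedComponentsWithStats(m)
    for i in range(1,k):
        if st[i,4]>12:
            p=onz(c,*ce[i],.045);h=toh(p)
            if abs(h).max()<150:print(n,st[i],h)
```

```text
t 26.4 tcp h [-91.6  13.7] z 0.092 a-psi -0.0008 w 0.035
w [266 206  17  29 370] [-88.7  15. ]
```

>>> play_rows(increments="0 0 0 0 0 0.03 0.4;0 0 0 0 0 0.055 0.4;0 0 0 0 0 0.0645 0.4;0 0 0 0 0 0.0645 0.2;0 0 0 0 0 0.0645 0;0 0 0 0 0 0.0645 0;0 0 0 0 0 0.0645 0;0 0 0 0 0 0.0645 0", grip_force=25)

```text
time: 27.3
ee_pos: [0.4076, -0.2497, 0.028]
eef_rot: [0.988, -0.151, 0.001, 0.0]
ft_force: [0.0, 3.8, 4.5]
width: 0.0091
grip_force: 25.0
```

>>> play_rows(increments="0 0 0 0 0 0 0;0 0 0 0.0044 0.0036 0 0;0 0 0 0.0092 0.0068 0 0;0 0 0 0.0142 0.0096 0 0;0 0 0 0.0193 0.012 0 0")

```text
time: 27.8
ee_pos: [0.4212, -0.2658, 0.0277]
eef_rot: [0.989, -0.151, -0.001, -0.001]
ft_force: [-5.4, 10.0, 14.3]
width: 0.0092
grip_force: 24.7
```

>>> play_rows(increments="0 0 0 0.0054 0.0012 0 0;0 0 0 0.0109 0.0025 0 0;0 0 0 0.0165 0.0036 0 0;0 0 0 0.0222 0.0043 0 0;0 0 0 0.0265 0.0045 0 0;0 0 0 0.0265 0.0045 0 0")

```text
time: 28.4
ee_pos: [0.4461, -0.2804, 0.0279]
eef_rot: [0.988, -0.152, 0.001, 0.001]
ft_force: [0.0, -0.8, 5.1]
width: 0.0091
grip_force: 25.0
```

```bash
python3 -c "
from h import *
tcp()"
```

```text
t 28.4 tcp h [-44.7  -3.1] z 0.0279 a-psi -0.0002 w 0.0091
```

>>> play_rows(increments="0 0 0 0 0 0 0.4;0 0 0 0 0 0 0.4;0 0 0 0 0 0 0.4;0 0 0 0 0 0 0.4;0 0 0 0 0 0 0.4;0 0 0 0 0 0 0.4;0 0 0 0 0 0 0.4;0 0 0 0 0 -0.01 0.4")

```text
time: 29.2
ee_pos: [0.4446, -0.2789, 0.0363]
eef_rot: [0.988, -0.151, -0.001, -0.0]
ft_force: [-0.4, -0.1, 0.7]
width: 0.0346
grip_force: 0.0
```

>>> play_rows(increments="0 0 0 0 0 -0.04 0.4;0 0 0 0 0 -0.08 0.4;0 0 0 0 0 -0.12 0.4;0 0 0 0 0 -0.15 0.4;0 0 0 0 0 -0.18 0.4;0 0 0 0 0 -0.18 0.4")

```text
time: 29.8
ee_pos: [0.4473, -0.2802, 0.2222]
eef_rot: [0.988, -0.151, 0.003, 0.002]
ft_force: [0.8, 0.1, 0.2]
width: 0.0348
grip_force: 0.0
```

Run:
```python
from h import *
c=shot('wrist');tcp()
cv2.imwrite('pics/w10.png',cv2.resize(c['color'][20:245,120:420],None,fx=2.6,fy=2.6,interpolation=cv2.INTER_CUBIC)[:,:,::-1])
```

```text
t 29.85 tcp h [-44.5  -2.5] z 0.2198 a-psi -0.0 w 0.0348
```

View pics/w10.png

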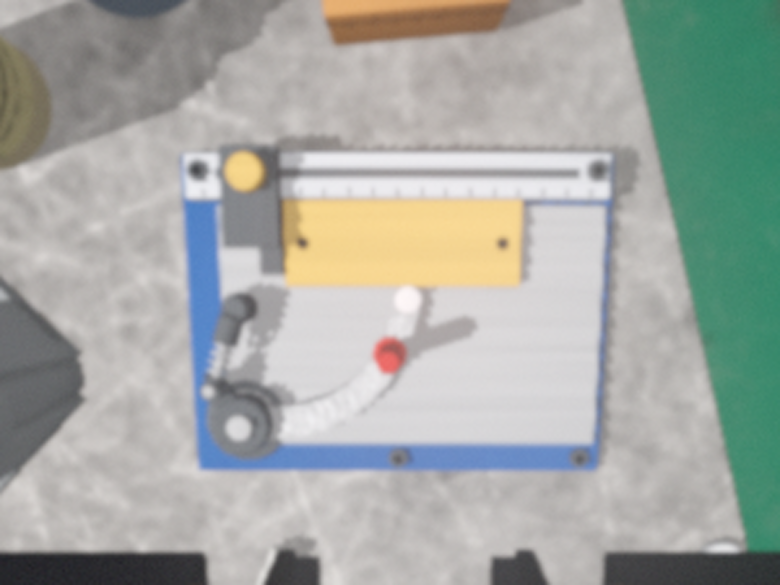

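The picture shows the blank seated against the bar and the end stop (crop 285–522, 198–287). The nose at (408,298) is pressing on its front side, and the gripper is clear. Handing in.

```bash
python3 -c "
from h import *
print(close_job())"
```

```text
the job is handed in; nothing more can be done
None
```

The brass blank is loaded, and I handed the job in at about 30 s. It sits against the fixed edge and up to the end stop, with the arm sprung in and its nose on the blank; pushes read about 7 N at most, and I touched nothing else on the table.

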